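# Bring the test wheel's valve stem to the top

## Task

Turn the upright spoked test wheel until its valve stem points straight up, by pushing the spokes of its upper half round from the front with a fingertip, one spoke after another. Push gently: never pinch or grip the wheel, do not touch the valve stem, and leave everything else on the bench where it is. Leave the wheel standing still with the stem up.

Things in the scene. Friction and masses are not known exactly. Their poses are not given: they have to be found in the camera images.
- wheel (a joint): turn of the wheel about its level axle, rad: 0 (or any multiple of 2 pi) is stem straight up; it grows clockwise as seen by the robot (from the front of the stand). It turns both ways past a full turn, stiffly (about 0.3 N m, so 4 to 6 N on a spoke), and stays where it is left. It starts with the stem in the lower part, 2.62 to 3.66 rad
- hub (a point): centre of the wheel, on the axle in the mid-plane of the spokes, 180 mm above the table. It is fixed and has the stand's axes: x runs level along the axle, away from the stand's front (the robot is on the front side, -x); y level to the left in the wheel's plane; z up
- stand: fixed stand, origin on the table 180 mm below the hub. Black base plate 200 (x) x 320 (y) x 12 mm; two aluminium posts 24 mm thick at x = -37, y = +-145 mm, 192 high; a bridge bar 16 mm high joins them at hub height across the FRONT of the wheel (x -45 to -29 mm, bearing 34 mm wide to x = -55): keep to the wheel's upper half, which is open.
- spokes_near: three of the six straight round aluminium spokes, 12 mm thick, 60 degrees apart, in the upright plane x = 0 of the hub frame: the one in line with the stem and its two neighbours. Clear from the hub drum (radius 24 mm, to 26 mm in front of the spokes) to the rim (radius 105). Origin at the hub, turning with the wheel; z axis along the spoke in line with the stem
- spokes_far: the other three spokes, alike: the one opposite the stem and its two neighbours. Same origin and axes as spokes_near. A shut fingertip fits between any two spokes from the front; at radius 75 mm their centre lines are 75 mm apart
- stem: steel valve stem standing radially OUT of the rim in line with one spoke, the only thing on the rim: 10 mm thick, 18 at its foot, dark cap 13 mm, radius 122 to 160 mm. The rim is an aluminium tube 20 mm thick, radius 105 to 125 mm, mid-plane 12 mm behind the spokes. Origin at the stem's foot, 122 mm from the axle; z axis outward along the stem
- stem_tip (a point): the outer end of the valve stem, 160 mm from the axle; same axes as the stem
- inflator_a: bystander, not to be moved: hand inflator lying on the table in front of the stand: blue barrel, black knob, round white gauge; 176 x 48 x 44 mm. Origin at the underside
- inflator_b: bystander, not to be moved: a second such hand inflator, to the robot's right; 176 x 48 x 44 mm. Origin at the underside
- gauge: bystander, not to be moved: steel pressure gauge lying face up in front of the stand, 60 mm across, 24 mm high, with a brass nipple 22 mm long. Origin at the underside
- driver: bystander, not to be moved: screwdriver lying to the left of the stand. Origin at the underside
- cap_cup: bystander, not to be moved: white plastic cup, 72 mm across, 60 mm high, on the left. Origin at the underside
- ipa_bottle: bystander, not to be moved: white plastic bottle, 56 mm across, 130 mm high, on the right. Origin at the underside
- collar: bystander, not to be moved: loose steel collar lying on the base plate behind the wheel, 56 mm across, 20 mm high. Origin at the underside

How it is judged:
By the outcome, as a careful person would: the job done as asked, in the order asked, and still so for the second after the job is handed in, with the robot touching nothing.
It also fails if it takes over 64 s, if anything falls off the work surface, if the arm or the gripper's body presses on something with over 40 N, if the wrist force passes 120 N, or if a joint passes its speed limit or range.

## Robot

A 6-joint arm with a two-finger parallel gripper is mounted at the origin on the work surface. World frame = base frame: x ahead of the robot, y to its left, z up, the work surface at z = 0. Lengths are in mm, angles in degrees, forces in N, time in s.
With the tool pointing down it reaches from about 225 to 875 mm from the base axis. Payload 3.4 kg.
Tool frame: the origin (TCP) lies midway between the tips of the shut fingers; the grasp point (between the pads) lies 19 mm behind it (manip.grasp_offset is the distance from the TCP to the grasp point, in mm); z points along the fingers, y is the line along which they close (so a half turn about z gives the same grasp; the last joint's range is limited). The gripper opens to 85 mm and grips with 20 to 120 N. Pads are 22 mm wide; open, the fingers measure 114 mm over their backs; the gripper's body (76 mm by 85 mm) begins 54 mm behind the grasp point. The pads swing forward as they close: fully open they stand 13 mm farther back than shut.
Start: joints at [67.838, 15.808, 86.224, -0, 77.962, -6.933], TCP at [151.057, 554.837, 231.328] pointing down, gripper open.
Joint ranges: [-165.64, 165.64], [-43.16, 119.46], [12.63, 154.43], [-67.54, 247.53], [6.08, 155.33], [-154.97, 154.97]. Speed limits (degrees/s): [147.25, 147.25, 180, 180, 180, 180].

## Interface

Orientations are given as a 3x3 rotation matrix whose columns are the frame's x, y, z axes.
In Python, from station import manip gives the robot as it stands.
- The arm moves only by the tool arm_command, never from a script. Its argument "commands" is a list of rows, each a list of 7 numbers: the closure, from -1 (fully open) to 1 (shut), then the shift along the tool's x, y, z as a fraction of full scale, then the turn, a rotation vector about the tool's x, y, z as a fraction of full scale. A call has 1 to 12 rows; each row shifts and turns the commanded pose from where the row before left it, along the tool's axes as they then stand; what a row does not reach is not made up. Full scale, the value 1, is 0.04 m for a shift and 6 degrees for a turn. A row lasts 1/12 s, in which the tool goes at most 41.7 mm and 7.16 degrees, less where a joint would pass 70% of its speed; a pose out of reach is approached as far as the arm can. A call with a number of a shift or a turn outside -1 to 1 is refused whole. A call with a gripper value outside its range is refused whole. The fingers move at their own pace and stop on an object; "newtons" is the grip in N (left out, the last holds). Time passes only in rows, so rows that do not move let the fingers close. It gives the time, the measured TCP pose, the force, the opening and the grip force at its end, in the units of the state.
- manip.get_state(): the state, without advancing time (a new reading comes with each control period).
- manip.grab_frame(name): name is "scene" or "side" or "wrist"; returns (picture, depth): 400x640x3 uint8, red, green, blue; 400x640 float32, mm along the optical axis (not along the pixel's ray), 0 where there is no reading.
- manip.camera_model(name): a dict with "fx", "fy", "cx", "cy" (pixels), "rvec" (rotation vector, rad) and "tvec" (3), from world to camera coordinates, as OpenCV has them. Camera axes: x right, y down, z forward; pixel columns grow to the right and rows downward; lengths in mm; the calibration is good to about 2 mm. The wrist camera is an equidistant fisheye: a pixel r from the principal point sees the ray r / f radians off the axis. A picture is of the moment at which its call begins: read the wrist's pose just before it. camera_model takes no time and is no camera call; for the wrist camera it gives the pose at the moment of the call.
- manip.job_done(): hands the job in; it is judged then, once.
The state is a dict: "time_s": time; "qpos": joint angles; "dq": joint speeds; "tau": joint torques, N m; "ee_pos": TCP position; "tcp_rot": TCP orientation; "wrist_force": force on the tool from outside, world axes, zero at the start; "wrist_torque": the same for the moment, N m; "grip_width": finger opening in mm; "grasp_force": force on a finger pad.
Only numpy, scipy, OpenCV 4.12 (cv2) and the standard library are available. Lean on these libraries where they do the work, as an engineer would, in place of code of your own. Each camera call takes 0.05 s, during which the arm holds its last target. There are 200 camera calls.

## Working session

There is one attempt and no reset: what is moved stays moved. The work goes in short steps, Python scripts to look and compute and a tool call to move; the robot and the scene stay as the last step left them, time stands still between calls to the robot, and variables do not carry over. Pictures are saved under pics/ and viewed, at most 10 in all, crops included, and the job is handed in when it is done.

Besides the shell and the picture viewer there is one more tool, called after "Emit:" as name(argument=value, ...), one argument or row to a line, values as JSON. arm_command: Moves the arm, as the interface text tells. Shift numbers are shares of 0.04 m and turn numbers shares of 6 degrees, none past 1 either way. Its arguments: {"type":"object","properties":{"commands":{"type":"array","items":{"type":"array","items":{"type":"number"}}},"newtons":{"type":"number"}},"required":["commands"]}

```bash
mkdir -p pics; ls; python3 - <<'E'
from station import manip
import cv2,numpy as np
for n in("scene","side"):
    im,d=manip.grab_frame(n); cv2.imwrite(f"pics/{n}0.png",im[:,:,::-1]); np.savez(f"pics/{n}0.npz",im=im,d=d)
    print(n,manip.camera_model(n))
s=manip.get_state();print(s)
E
```

```text
pics
scene {'fx': 442.41548640781133, 'fy': 442.41548640781133, 'cx': 323.37894026927086, 'cy': 206.81639331197343, 'rvec': array([ 1.22112701,  2.02624884, -1.1431482 ]), 'tvec': array([ 261.6404181 ,  -73.02541824, 1778.08983007])}
side {'fx': 505.22163702135026, 'fy': 505.22163702135026, 'cx': 311.44782484397587, 'cy': 199.3573312064851, 'rvec': array([ 2.14682425, -0.95624245,  0.42028266]), 'tvec': array([-396.12823781,  437.48341441, 1195.3640345 ])}
{'time_s': 0.1, 'qpos': array([ 6.78374883e+01,  1.58443522e+01,  8.62879820e+01,  1.53360174e-04,
        7.79618133e+01, -6.93157544e+00]), 'dq': array([-0.0985872 , -0.0986352 , -0.14874373, -0.06022791,  0.03174869,
       -0.07750273]), 'tau': array([ 1.77861868e-03, -4.17698014e+01, -2.46404064e+01, -1.06880699e-05,
        5.82082270e-03, -1.20358993e-05]), 'ee_pos': array([150.8731556 , 554.36872959, 230.5225809 ]), 'tcp_rot': array([[-9.64874578e-01,  2.62710224e-01, -6.22289706e-04],
       [ 2.62710884e-01,  9.64873400e-01, -1.52079157e-03],
       [ 2.00903292e-04, -1.63085540e-03, -9.99998650e-01]]), 'wrist_force': array([ 0.07728355, -0.17470575,  0.20101942]), 'wrist_torque': array([ 0.05504366, -0.01329924, -0.01574372]), 'grasp_force': 0.0, 'grip_width': 85.27904402796648}
```

View pics/scene0.png

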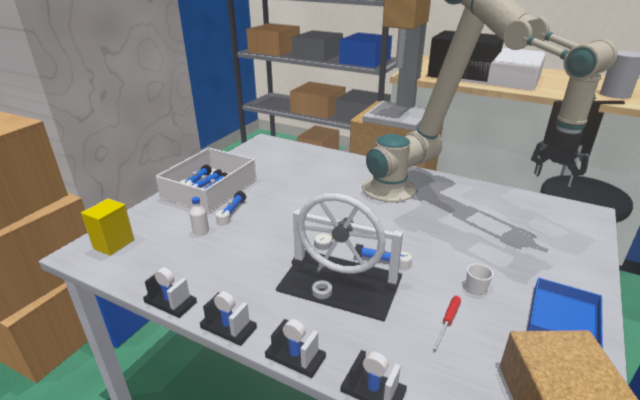

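View pics/side0.png

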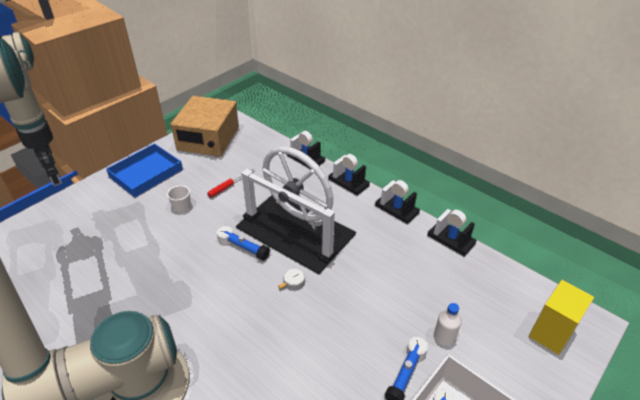

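The scene view, from behind, shows the wheel at about (341,233), and the side view shows it at about (292,186). Next I'll get the stand pose from depth and zoom in for the stem.

```bash
cat > h.py <<'E'
import numpy as np,cv2
from station import manip
def cam(n):
    c=manip.camera_model(n); R=cv2.Rodrigues(np.array(c["rvec"]))[0]
    K=np.array([[c["fx"],0,c["cx"]],[0,c["fy"],c["cy"]],[0,0,1]]); return K,R,np.array(c["tvec"])
def cloud(n,d):
    K,R,t=cam(n); v,u=np.mgrid[0:d.shape[0],0:d.shape[1]]
    p=np.stack([(u-K[0,2])/K[0,0]*d,(v-K[1,2])/K[1,1]*d,d],-1)
    return (p-t)@R
def proj(n,P):
    K,R,t=cam(n); return cv2.projectPoints(np.asarray(P,float).reshape(-1,3),cv2.Rodrigues(R)[0],t,K,None)[0][:,0]
E
python3 - <<'E'
from h import *
for n,(a,b,c,d) in dict(scene=(265,180,415,315),side=(205,130,365,275)).items():
    z=np.load(f"pics/{n}0.npz"); W=cloud(n,z["d"]); im=z["im"].astype(int)
    m=np.zeros(z["d"].shape,bool); m[b:d,a:c]=1; m&=z["d"]>0
    # base plate: dark, z~12
    k=m&(im.max(-1)<50)&(abs(W[...,2]-12)<8); P=W[k]
    if len(P):
        r=cv2.minAreaRect(P[:,:2].astype(np.float32)); print(n,"plate",r,np.median(P[:,2]),len(P))
    k=m&(W[...,2]>205)&(W[...,2]<330); P=W[k]
    c0=P.mean(0); ev,V=np.linalg.eigh(np.cov(P.T)); print(n,"upper",c0,ev,V[:,0],P.min(0),P.max(0),len(P))
    cv2.imwrite(f"pics/{n}crop.png",cv2.resize(z["im"][b:d,a:c,::-1].copy(),None,fx=4.5 if n=="scene" else 4,fy=4.5 if n=="scene" else 4,interpolation=cv2.INTER_CUBIC)[:600,:800])
E
python3 -c "
import cv2;a=cv2.imread('pics/scenecrop.png');b=cv2.imread('pics/sidecrop.png');import numpy as np
f=lambda x:cv2.resize(x,(400,380));cv2.imwrite('pics/both.png',np.hstack([f(a),f(b)]))"
```

```text
scene upper [621.42929284  86.74739268 260.68243817] [  48.57484771  962.81886467 4470.04196678] [ 0.99039471  0.09870852 -0.09682426] [582.9513689  -37.66381073 205.09228046] [642.21426291 200.29174256 308.42252652] 1127
side plate ((703.9738159179688, 114.30340576171875), (512.5402221679688, 345.2399597167969), 20.685314178466797) 11.968136979459128 3664
side upper [610.73927412  64.21398464 261.44356654] [  34.33012763  901.70116838 4296.54156628] [ 0.98870368  0.12808259 -0.07784526] [575.72252029 -42.70046728 205.00054784] [637.83557593 197.07522291 309.09312461] 912
```

View pics/both.png

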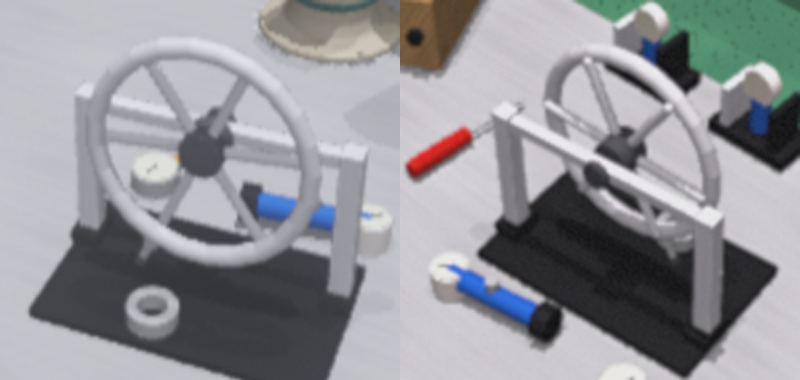

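```bash
cat >> h.py <<'E'
from scipy.optimize import least_squares
BOX=dict(scene=(265,180,415,315),side=(205,130,365,275))
def pts(n,d):
    W=cloud(n,d); a,b,c,e=BOX[n]; m=np.zeros(d.shape,bool); m[b:e,a:c]=1; m&=d>0; return W[m]
def loc(p,P):
    c,s=np.cos(p[2]),np.sin(p[2]); Q=P-[p[0],p[1],180]
    return np.stack([Q[:,0]*c+Q[:,1]*s,-Q[:,0]*s+Q[:,1]*c,Q[:,2]],1)
def tores(p,P):
    Q=loc(p,P); return np.hypot(np.hypot(Q[:,1],Q[:,2])-115,Q[:,0]-12)-10
def wheel(p,P,verbose=True):
    """stem angle from local points: clockwise seen from -x: y left => clockwise moves to -y"""
    Q=loc(p,P); r=np.hypot(Q[:,1],Q[:,2]); th=np.arctan2(-Q[:,1],Q[:,2])
    sp=(r>40)&(r<98)&(abs(Q[:,0])<12)&(Q[:,2]>15)
    st=(r>132)&(r<165)&(abs(Q[:,0]-12)<22)
    a=th[sp]; ph=np.angle(np.exp(6j*a).mean())/6
    k=np.exp(1j*th[st]).mean() if st.any() else np.nan
    return np.degrees(ph),abs(np.exp(6j*a).mean()),sp.sum(),np.degrees(np.angle(k)) if st.any() else None,abs(k),st.sum()
E
python3 - <<'E'
from h import *
A={n:pts(n,np.load(f"pics/{n}0.npz")["d"]) for n in BOX}
for S in (["scene"],["side"],["scene","side"]):
    P=np.vstack([A[n] for n in S]); U=P[P[:,2]>205]
    f=least_squares(tores,[610,78,0.1],args=(U,),loss="soft_l1",f_scale=3); p=f.x
    print(S,p,np.degrees(p[2]),np.median(abs(f.fun)))
np.save("p.npy",p)
for n in A: print(n,wheel(p,A[n]))
for n in A:
    Q=loc(p,A[n]); r=np.hypot(Q[:,1],Q[:,2]); k=(r>128)&(r<165)&(abs(Q[:,0]-5)<25)&(Q[:,2]<-60)
    print(n,np.c_[Q[k],np.degrees(np.arctan2(-Q[k,1],Q[k,2]))].round(0)[::3].tolist())
E
```

```text
['scene'] [6.06487999e+02 7.92138552e+01 1.04023823e-01] 5.960126024354586 1.3958816037841544
['side'] [6.04064474e+02 7.98807397e+01 1.09108438e-01] 6.251453024457814 2.0408316014097325
['scene', 'side'] [6.05601646e+02 7.95127877e+01 1.05226709e-01] 6.029046307572848 1.746570763235308
scene (np.float64(-24.131470609767586), np.float64(0.919709670806338), np.int64(195), np.float64(167.8838636471531), np.float64(0.9748083423728695), np.int64(51))
side (np.float64(-22.255927363459865), np.float64(0.9396546408324083), np.int64(146), np.float64(161.18275871442202), np.float64(0.9817961184080952), np.int64(41))
scene [[-20.0, -135.0, -92.0, 124.0], [22.0, -55.0, -116.0, 155.0], [17.0, -60.0, -124.0, 154.0], [17.0, -51.0, -122.0, 157.0], [16.0, -60.0, -130.0, 155.0], [17.0, -66.0, -134.0, 154.0], [17.0, -57.0, -131.0, 157.0], [18.0, -63.0, -136.0, 155.0], [19.0, -68.0, -140.0, 154.0], [16.0, -61.0, -141.0, 157.0], [-19.0, -27.0, -161.0, 170.0], [-20.0, 1.0, -164.0, -180.0], [-17.0, 2.0, -165.0, -179.0], [-6.0, -0.0, -165.0, 180.0], [-2.0, 4.0, -164.0, -179.0], [0.0, 8.0, -165.0, -177.0], [11.0, -6.0, -164.0, 178.0], [17.0, -10.0, -164.0, 176.0], [18.0, -1.0, -165.0, 180.0], [24.0, -2.0, -163.0, 179.0]]
side [[18.0, -58.0, -117.0, 154.0], [12.0, -59.0, -116.0, 153.0], [4.0, -50.0, -120.0, 157.0], [6.0, -63.0, -113.0, 151.0], [6.0, -59.0, -120.0, 154.0], [5.0, 9.0, -164.0, -177.0], [12.0, -63.0, -126.0, 154.0], [13.0, -62.0, -133.0, 155.0], [-3.0, 6.0, -165.0, -178.0], [9.0, -57.0, -136.0, 157.0], [12.0, -66.0, -134.0, 154.0], [9.0, -65.0, -136.0, 154.0], [1.0, -18.0, -162.0, 174.0], [7.0, -70.0, -136.0, 153.0], [4.0, -64.0, -141.0, 155.0], [13.0, -69.0, -145.0, 154.0]]
```

The stem is at about +155° (2.72 rad), so the wheel has to turn counter-clockwise by about 156°. That's three pushes to the left on the spoke at +36°: 60°, 60° and 36°. Next is a planner helper and the staging move.

```bash
cat >> h.py <<'E'
from scipy.spatial.transform import Rotation as Ro
def hubR(p):
    c,s=np.cos(p[2]),np.sin(p[2]); return np.array([[c,-s,0],[s,c,0],[0,0,1.]])
def target(local,deg,p=None):
    p=np.load("p.npy") if p is None else p; H=hubR(p)
    R0=np.array([H[:,1],H[:,2],H[:,0]]).T
    return H@np.array(local,float)+[p[0],p[1],180],R0@Ro.from_euler("z",deg,degrees=True).as_matrix()
def rows(T,N,close=1,start=None):
    s=manip.get_state(); p0,R0=(s["ee_pos"],s["tcp_rot"]) if start is None else start
    P,R=T; rv=Ro.from_matrix(R0.T@R).as_rotvec(degrees=True)/N
    out=[]; Rk=R0
    for i in range(N):
        out.append([close]+(Rk.T@((P-p0)/N)/40).round(3).tolist()+(rv/6).round(3).tolist()); Rk=Rk@Ro.from_rotvec(rv,degrees=True).as_matrix()
    for o in out: print(o)
    return T
E
python3 - <<'E'
from h import *
c=manip.camera_model("wrist"); s=manip.get_state(); R=cv2.Rodrigues(np.array(c["rvec"]))[0]
print("cam in tool",s["tcp_rot"].T@(-R.T@c["tvec"]-s["ee_pos"]))
Y=Ro.from_euler("z",6).as_matrix()
H=hubR(np.load("p.npy")); Rd=np.array([H[:,1],H[:,0],-H[:,2]]).T
T1=(np.array([400,60,420.]),Rd); rows(T1,15)
T2=target([-110,-65,120],0); print(T2); rows(T2,16,start=T1)
E
```

```text
cam in tool [  80.39206879    1.07636264 -143.83527644]
[1, -0.617, -0.686, -0.315, -0.001, 0.001, 0.764]
[1, -0.67, -0.635, -0.315, -0.001, 0.001, 0.764]
[1, -0.718, -0.579, -0.315, -0.001, 0.001, 0.764]
[1, -0.762, -0.52, -0.315, -0.001, 0.001, 0.764]
[1, -0.802, -0.457, -0.315, -0.001, 0.001, 0.764]
[1, -0.835, -0.392, -0.315, -0.001, 0.001, 0.764]
[1, -0.864, -0.324, -0.315, -0.001, 0.001, 0.764]
[1, -0.887, -0.254, -0.315, -0.001, 0.001, 0.764]
[1, -0.905, -0.182, -0.316, -0.001, 0.001, 0.764]
[1, -0.916, -0.109, -0.316, -0.001, 0.001, 0.764]
[1, -0.922, -0.036, -0.316, -0.001, 0.001, 0.764]
[1, -0.922, 0.038, -0.316, -0.001, 0.001, 0.764]
[1, -0.916, 0.112, -0.316, -0.001, 0.001, 0.764]
[1, -0.904, 0.185, -0.316, -0.001, 0.001, 0.764]
[1, -0.886, 0.256, -0.316, -0.001, 0.001, 0.764]
(array([503.03720142,   3.31872833, 300.        ]), array([[-0.10503263,  0.        ,  0.99446878],
       [ 0.99446878,  0.        ,  0.10503263],
       [ 0.        ,  1.        ,  0.        ]]))
[1, -0.105, 0.151, 0.188, -0.937, 0.0, 0.0]
[1, -0.105, 0.132, 0.201, -0.937, 0.0, 0.0]
[1, -0.105, 0.111, 0.213, -0.937, 0.0, 0.0]
[1, -0.105, 0.09, 0.223, -0.937, 0.0, 0.0]
[1, -0.105, 0.068, 0.231, -0.937, 0.0, 0.0]
[1, -0.105, 0.045, 0.236, -0.937, 0.0, 0.0]
[1, -0.105, 0.021, 0.24, -0.937, 0.0, 0.0]
[1, -0.105, -0.002, 0.241, -0.937, 0.0, 0.0]
[1, -0.105, -0.026, 0.239, -0.937, 0.0, 0.0]
[1, -0.105, -0.049, 0.236, -0.937, 0.0, 0.0]
[1, -0.105, -0.072, 0.23, -0.937, 0.0, 0.0]
[1, -0.105, -0.094, 0.221, -0.937, 0.0, 0.0]
[1, -0.105, -0.116, 0.211, -0.937, 0.0, 0.0]
[1, -0.105, -0.136, 0.199, -0.937, 0.0, 0.0]
[1, -0.105, -0.154, 0.184, -0.937, 0.0, 0.0]
[1, -0.105, -0.172, 0.168, -0.937, 0.0, 0.0]
```

Emit:
arm_command(
  commands=[
    [1,-0.62,-0.69,-0.5,0,0,0.76],
    [1,-0.67,-0.64,-0.5,0,0,0.76],
    [1,-0.72,-0.58,-0.5,0,0,0.76],
    [1,-0.76,-0.52,-0.5,0,0,0.76],
    [1,-0.8,-0.46,-0.4,0,0,0.76],
    [1,-0.84,-0.39,-0.4,0,0,0.76],
    [1,-0.86,-0.32,-0.4,0,0,0.76],
    [1,-0.89,-0.25,-0.4,0,0,0.76],
    [1,-0.9,-0.18,-0.4,0,0,0.76],
    [1,-0.9,-0.11,-0.4,0,0,0.76],
    [1,-0.9,-0.04,-0.4,0,0,0.76],
    [1,-0.9,0.04,0,0,0,0.76],
  ],
  newtons=40,
)

```text
time_s: 1.1
ee_pos: [350.6, 161.4, 425.4]
tcp_rot: [[-0.339, 0.941, 0.006], [0.941, 0.339, 0.002], [-0.0, 0.006, -1.0]]
wrist_force: [1.5, 0.2, 0.2]
grip_width: 0.0
grasp_force: 0.0
```

Emit:
arm_command(
  commands=[
    [1,-0.9,0.11,0,0,0,0.76],
    [1,-0.9,0.19,0,0,0,0.76],
    [1,-0.9,0.26,0,0,0,0.76],
    [1,0,0,0,0,0,0],
    [1,0,0,0,0,0,0],
  ],
)

```text
time_s: 1.52
ee_pos: [400.4, 62.9, 421.8]
tcp_rot: [[-0.107, 0.994, -0.002], [0.994, 0.107, 0.0], [0.0, -0.002, -1.0]]
wrist_force: [0.0, -0.2, -0.1]
grip_width: -0.0
grasp_force: 0.0
```

Emit:
arm_command(
  commands=[
    [1,-0.1,0.15,0.19,-0.94,0,0],
    [1,-0.1,0.13,0.2,-0.94,0,0],
    [1,-0.1,0.11,0.21,-0.94,0,0],
    [1,-0.1,0.09,0.22,-0.94,0,0],
    [1,-0.1,0.07,0.23,-0.94,0,0],
    [1,-0.1,0.05,0.24,-0.94,0,0],
    [1,-0.1,0.02,0.24,-0.94,0,0],
    [1,-0.1,0,0.24,-0.94,0,0],
  ],
)

```text
time_s: 2.18
ee_pos: [450.7, 39.9, 363.2]
tcp_rot: [[-0.114, 0.697, 0.708], [0.993, 0.081, 0.081], [-0.001, 0.713, -0.701]]
wrist_force: [0.8, 1.5, 0.0]
grip_width: -0.1
grasp_force: 0.0
```

Emit:
arm_command(
  commands=[
    [1,-0.1,-0.03,0.24,-0.94,0,0],
    [1,-0.1,-0.05,0.24,-0.94,0,0],
    [1,-0.1,-0.07,0.23,-0.94,0,0],
    [1,-0.1,-0.09,0.22,-0.94,0,0],
    [1,-0.1,-0.12,0.21,-0.94,0,0],
    [1,-0.1,-0.14,0.2,-0.94,0,0],
    [1,-0.1,-0.15,0.18,-0.94,0,0],
    [1,-0.1,-0.17,0.17,-0.94,0,0],
    [1,0,0,0,0,0,0],
    [1,0,0,0,0,0,0],
  ],
)

```text
time_s: 3.02
ee_pos: [476.7, 47.1, 314.3]
tcp_rot: [[-0.176, 0.349, 0.92], [0.984, 0.025, 0.179], [0.04, 0.937, -0.348]]
wrist_force: [-0.4, 0.3, 0.2]
grip_width: 0.4
grasp_force: 0.0
```

```bash
python3 - <<'E'
from h import *
s=manip.get_state(); print(s["time_s"],s["qpos"].round(1),s["ee_pos"].round(1),s["tcp_rot"].round(3).tolist(),s["wrist_force"],s["grip_width"])
# pre-insert: polar 60 deg r75, local x -60
T=target([-60,-65,37.5],47); print(T[0]); rows(T,8)
E
```

```text
3.0167 [ -36.5  -16.4  143.    98.2   44.3 -119.7] [476.7  47.1 314.3] [[-0.176, 0.349, 0.92], [0.984, 0.025, 0.179], [0.04, 0.937, -0.348]] [-0.37992517  0.27292823  0.19497329] 0.4276170064260859
[552.76064024   8.57035965 217.5       ]
[1, -0.172, -0.203, 0.302, -0.439, 0.086, 0.936]
[1, -0.195, -0.199, 0.292, -0.439, 0.086, 0.936]
[1, -0.216, -0.192, 0.281, -0.439, 0.086, 0.936]
[1, -0.237, -0.182, 0.27, -0.439, 0.086, 0.936]
[1, -0.257, -0.17, 0.26, -0.439, 0.086, 0.936]
[1, -0.275, -0.156, 0.25, -0.439, 0.086, 0.936]
[1, -0.292, -0.139, 0.24, -0.439, 0.086, 0.936]
[1, -0.307, -0.121, 0.232, -0.439, 0.086, 0.936]
```

```bash
cat >> h.py <<'E'
def fk(q,k=None):
    h,a2,a3,lat,L=np.load("k.npy") if k is None else k
    q=np.radians(q); E=lambda ax,a:Ro.from_euler(ax,a)
    R=E("z",q[0])*E("y",q[1]+q[2])*E("z",q[3])*E("y",q[4])*E("z",q[5])*E("z",np.pi/2)
    w=E("z",q[0]).apply([a2*np.sin(q[1])+a3*np.sin(q[1]+q[2]),lat,h+a2*np.cos(q[1])+a3*np.cos(q[1]+q[2])])
    return w+L*R.as_matrix()[:,2],R.as_matrix()
E
python3 - <<'E'
from h import *
s=manip.get_state()
D=[(np.array([67.8375,15.8444,86.288,0,77.9618,-6.9316]),np.array([150.873,554.369,230.523]),np.array([[-.96487,.26271,0],[.26271,.96487,-.0015],[0,-.0016,-1]])),(s["qpos"],s["ee_pos"],s["tcp_rot"])]
k0=np.array([24,680,393,69,365.])
for q,p,R in D: print(fk(q,k0)[1].round(3).tolist(),R.round(3).tolist())
f=least_squares(lambda k:np.concatenate([fk(q,k)[0]-p for q,p,R in D]),k0); print(f.x,f.fun)
np.save("k.npy",f.x)
E
```

```text
[[-0.965, 0.263, -0.001], [0.263, 0.965, -0.002], [0.0, -0.002, -1.0]] [[-0.965, 0.263, 0.0], [0.263, 0.965, -0.002], [0.0, -0.002, -1.0]]
[[-0.176, 0.349, 0.92], [0.984, 0.025, 0.179], [0.04, 0.937, -0.348]] [[-0.176, 0.349, 0.92], [0.984, 0.025, 0.179], [0.04, 0.937, -0.348]]
[ 23.28267952 680.58611312 393.89450596  69.34685505 364.6553905 ] [ 0.04617534 -0.03039301  0.0478072   0.02422134  0.04953342 -0.04780721]
```

```bash
cat >> h.py <<'E'
LO=np.array([-165.64,-43.16,12.63,-67.54,6.08,-154.97]);HI=np.array([165.64,119.46,154.43,247.53,155.33,154.97])
def ik(T,q0=(8,-5,120,0,40,0)):
    best=None
    for g in (q0,(0,-10,135,20,40,-20),(0,-10,135,-20,40,20)):
        f=least_squares(lambda q:np.r_[(fk(q)[0]-T[0])/5,(fk(q)[1]-T[1]).ravel()*50],np.clip(g,LO+1,HI-1),bounds=(LO,HI))
        if best is None or f.cost<best.cost: best=f
    return best.x.round(1),round(best.cost,2)
def tgt(local,roll,tilt):
    P,R=target(local,0); return P,R@Ro.from_euler("x",-(-tilt),degrees=True).as_matrix()@Ro.from_euler("z",roll,degrees=True).as_matrix()
E
python3 - <<'E'
from h import *
print(tgt([0,0,0],0,25)[1])
for tilt in (15,20,25,30,35):
  for name,l,r in (("stage",[-60,-65,60],40),("ins",[5,-65,38],40),("mid",[5,0,77],0),("end",[5,15,75],-20)):
    print(tilt,name,*ik(tgt(l,r,tilt)))
E
```

```text
[[-0.10503263  0.42028067  0.9012948 ]
 [ 0.99446878  0.04438871  0.09519189]
 [ 0.          0.90630779 -0.42261826]]
15 stage [ -27.8    4.1  154.4  140.5   57.6 -126. ] 0.02
15 ins [ -19.6   12.1  150.7  151.    59.7 -131.5] 0.0
15 mid [ -13.4    2.   141.4  143.5   39.6 -155. ] 30.52
15 end [ -13.5   -1.6  135.   125.1   29.5 -155. ] 114.33
20 stage [ -26.3    0.2  149.3  135.4   45.7 -117.7] 0.0
20 ins [ -18.7    8.1  145.9  147.5   47.1 -125.5] 0.0
20 mid [ -10.2    1.2  139.   145.3   32.1 -155. ] 10.81
20 end [ -10.4   -1.3  133.6  126.3   24.2 -155. ] 60.1
25 stage [ -24.6   -2.5  144.2  127.2   35.4 -107. ] 0.0
25 ins [ -17.7    5.4  141.2  141.6   35.9 -117.8] 0.0
25 mid [  -6.8    0.6  136.   147.3   23.7 -155. ] 1.49
25 end [  -7.1   -0.9  132.1  127.7   18.5 -155. ] 23.51
30 stage [-22.7  -4.  139.3 114.3  27.2 -92.2] 0.0
30 ins [ -16.5    3.6  136.5  131.4   26.3 -106.2] 0.0
30 mid [  -4.4    0.   132.2  142.2   14.8 -148.4] 0.0
30 end [  -3.6   -0.5  130.4  129.4   12.4 -155. ] 3.95
35 stage [-20.8  -4.6 134.5  94.4  21.7 -70.9] 0.0
35 ins [-15.3   2.7 131.8 112.7  18.9 -86.5] 0.0
35 mid [  -3.8   -0.4  127.5  102.     8.2 -107.8] 0.0
35 end [  -1.1   -0.2  127.6  111.4    6.2 -135.6] 0.0
```

```bash
python3 - <<'E'
from h import *
q0=(-20,3,145,140,45,50)
for tilt in (20,25):
  for name,l,r in (("hi",[-120,-65,90],180),("stage",[-60,-65,60],220),("ins",[5,-65,38],220),("mid",[5,0,77],180),("end",[5,15,75],156),("back",[-60,15,75],156)):
    T=tgt(l,r,tilt); print(tilt,name,T[0].round(),*ik(T,q0))
s=manip.get_state(); R=tgt([0,0,0],180,22)[1]; print("rv to R",Ro.from_matrix(s["tcp_rot"].T@R).as_rotvec(degrees=True))
E
```

```text
20 hi [493.   2. 270.] [-38.9  -9.9 149.3 113.1  46.1  39.6] 0.0
20 stage [553.   9. 240.] [-26.3   0.2 149.3 135.4  45.7  62.3] 0.0
20 ins [617.  15. 218.] [-18.7   8.1 145.9 147.5  47.1  54.5] 0.0
20 mid [611.  80. 257.] [ -5.4   3.1 141.6 161.4  35.7  11.4] 0.0
20 end [609.  95. 255.] [ -2.2   3.4 141.7 166.6  35.6 -15.9] 0.0
20 back [544.  88. 255.] [ -4.9  -2.2 147.5 162.4  36.2 -13.5] 0.0
25 hi [493.   2. 270.] [-35.6 -11.7 144.1 103.5  38.3  52.4] 0.0
25 stage [553.   9. 240.] [-24.6  -2.5 144.2 127.2  35.4  73. ] 0.0
25 ins [617.  15. 218.] [-17.7   5.4 141.2 141.6  35.9  62.2] 0.0
25 mid [611.  80. 257.] [ -4.9   1.1 136.9 155.5  24.6  17.8] 0.0
25 end [609.  95. 255.] [ -1.9   1.4 137.  162.3  24.2 -11.1] 0.0
25 back [544.  88. 255.] [ -4.3  -4.4 142.4 156.9  24.4  -7.2] 0.0
rv to R [ -7.31135484  -2.40497932 179.2052428 ]
```

Emit:
arm_command(
  commands=[
    [1,0,0,0,0,0,1],
    [1,0,0,0,0,0,1],
    [1,0,0,0,0,0,1],
    [1,0,0,0,0,0,1],
    [1,0,0,0,0,0,1],
    [1,0,0,0,0,0,1],
    [1,0,0,0,0,0,1],
    [1,0,0,0,0,0,1],
    [1,0,0,0,0,0,1],
    [1,0,0,0,0,0,1],
  ],
)

```text
time_s: 3.85
ee_pos: [477.8, 46.8, 317.5]
tcp_rot: [[0.211, 0.325, 0.922], [0.513, -0.839, 0.179], [0.832, 0.436, -0.344]]
wrist_force: [-1.0, 0.7, -0.4]
grip_width: 0.1
grasp_force: 0.0
```

Emit:
arm_command(
  commands=[
    [1,0,0,0,0,0,1],
    [1,0,0,0,0,0,1],
    [1,0,0,0,0,0,1],
    [1,0,0,0,0,0,1],
    [1,0,0,0,0,0,1],
    [1,0,0,0,0,0,1],
    [1,0,0,0,0,0,1],
    [1,0,0,0,0,0,1],
    [1,0,0,0,0,0,1],
    [1,0,0,0,0,0,1],
  ],
)

```text
time_s: 4.68
ee_pos: [477.8, 46.8, 317.5]
tcp_rot: [[0.387, -0.02, 0.922], [-0.47, -0.864, 0.179], [0.793, -0.503, -0.344]]
wrist_force: [-0.2, 0.2, -0.6]
grip_width: -0.0
grasp_force: 0.0
```

Emit:
arm_command(
  commands=[
    [1,0,0,0,0,0,1],
    [1,0,0,0,0,0,1],
    [1,0,0,0,0,0,1],
    [1,0,0,0,0,0,1],
    [1,0,0,0,0,0,1],
    [1,0,0,0,0,0,1],
    [1,0,0,0,0,0,1],
    [1,0,0,0,0,0,1],
    [1,0,0,0,0,0,1],
    [1,0,0,0,0,0,1],
  ],
)

```text
time_s: 5.52
ee_pos: [477.8, 46.8, 317.5]
tcp_rot: [[0.176, -0.345, 0.922], [-0.984, -0.025, 0.179], [-0.039, -0.938, -0.344]]
wrist_force: [0.7, 0.5, 0.4]
grip_width: 0.4
grasp_force: 0.0
```

```bash
python3 - <<'E'
from h import *
s=manip.get_state(); print(s["time_s"],s["qpos"].round(1),s["ee_pos"].round(1),fk(s["qpos"])[0]-s["ee_pos"])
# polar ~62deg, r 75: y=-66,z=35
rows(tgt([-70,-66,70],220,22),10)
E
```

```text
5.5167 [-36.4 -16.5 142.7  98.1  44.3  60.6] [477.8  46.8 317.5] [-0.45619359  0.40368379  0.0171554 ]
[1, 0.134, 0.105, 0.19, -0.001, 0.085, 0.656]
[1, 0.14, 0.095, 0.191, -0.001, 0.085, 0.656]
[1, 0.144, 0.085, 0.193, -0.001, 0.085, 0.656]
[1, 0.148, 0.075, 0.194, -0.001, 0.085, 0.656]
[1, 0.151, 0.065, 0.195, -0.001, 0.085, 0.656]
[1, 0.153, 0.055, 0.197, -0.001, 0.085, 0.656]
[1, 0.155, 0.044, 0.198, -0.001, 0.085, 0.656]
[1, 0.156, 0.033, 0.199, -0.001, 0.085, 0.656]
[1, 0.156, 0.022, 0.201, -0.001, 0.085, 0.656]
[1, 0.155, 0.012, 0.202, -0.001, 0.085, 0.656]
```

The wrist joints are now in a good range, so I'll move to staging.

Emit:
arm_command(
  commands=[
    [1,0.13,0.1,0.19,0,0.09,0.66],
    [1,0.14,0.1,0.19,0,0.09,0.66],
    [1,0.14,0.09,0.19,0,0.09,0.66],
    [1,0.15,0.08,0.19,0,0.09,0.66],
    [1,0.15,0.07,0.2,0,0.09,0.66],
    [1,0.15,0.06,0.2,0,0.09,0.66],
    [1,0.15,0.04,0.2,0,0.09,0.66],
    [1,0.16,0.03,0.2,0,0.09,0.66],
    [1,0.16,0.02,0.2,0,0.09,0.66],
    [1,0.16,0.01,0.2,0,0.09,0.66],
    [1,0,0,0,0,0,0],
    [1,0,0,0,0,0,0],
  ],
)

```text
time_s: 6.52
ee_pos: [543.0, 6.5, 249.0]
tcp_rot: [[-0.162, -0.351, 0.922], [-0.788, 0.608, 0.093], [-0.594, -0.712, -0.375]]
wrist_force: [0.7, 0.1, -0.8]
grip_width: -0.2
grasp_force: 0.0
```

```bash
cat > st.py <<'E'
from h import *
s=manip.get_state(); p=np.load("p.npy")
l=loc(p,s["ee_pos"][None])[0]; print("t",round(s["time_s"],2),"q",s["qpos"].round(1),"local",l.round(1),"polar",np.degrees(np.arctan2(-l[1],l[2])).round(1),"r",np.hypot(l[1],l[2]).round(1),"F",s["wrist_force"].round(1))
def see(tag,view=False):
    for n in BOX:
        im,d=manip.grab_frame(n); cv2.imwrite(f"pics/{n}{tag}.png",im[:,:,::-1]); np.savez(f"pics/{n}{tag}.npz",im=im,d=d); print(n,wheel(p,pts(n,d)))
E
python3 - <<'E'
from st import *
rows(tgt([6,-66,36],220,22),6)
see("1")
a,b,c,e=BOX["side"];a-=40;b-=40
im=cv2.imread("pics/side1.png")[b:e,a:c];cv2.imwrite("pics/v1.png",cv2.resize(im,None,fx=3.2,fy=3.2,interpolation=cv2.INTER_CUBIC))
E
```

```text
t 6.52 q [-27.    0.7 144.7 130.6  41.3  67.5] local [-69.9 -66.   69. ] polar 43.8 r 95.5 F [ 0.7  0.1 -0.8]
[1, 0.004, 0.008, 0.345, -0.004, -0.006, 0.002]
[1, 0.005, 0.008, 0.345, -0.004, -0.006, 0.002]
[1, 0.005, 0.007, 0.345, -0.004, -0.006, 0.002]
[1, 0.005, 0.007, 0.345, -0.004, -0.006, 0.002]
[1, 0.005, 0.007, 0.345, -0.004, -0.006, 0.002]
[1, 0.005, 0.007, 0.345, -0.004, -0.006, 0.002]
scene (np.float64(-24.139171217410098), np.float64(0.9199487683085364), np.int64(194), np.float64(167.258230944462), np.float64(0.9768554397443235), np.int64(51))
side (np.float64(-22.45416405227432), np.float64(0.9342455201717684), np.int64(148), np.float64(162.27672850910292), np.float64(0.97916164666493), np.int64(39))
```

View pics/v1.png

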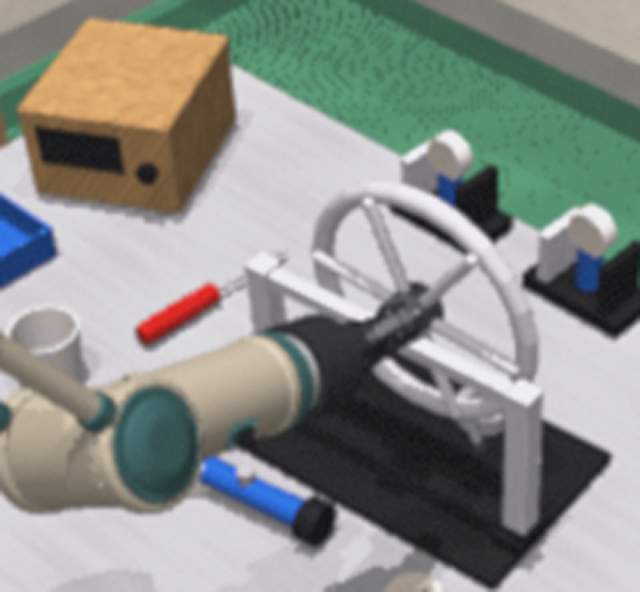

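The gripper is in front of the right upper gap (spoke tip at about (470,262) in the crop) and clear of the bar. I'll insert along the tool axis.

Emit:
arm_command(
  commands=[
    [1,0,0.01,0.35,0,0,0],
    [1,0,0.01,0.35,0,0,0],
    [1,0,0.01,0.35,0,0,0],
    [1,0,0.01,0.35,0,0,0],
    [1,0,0.01,0.35,0,0,0],
    [1,0,0,0.35,0,0,0],
    [1,0,0,0,0,0,0],
    [1,0,0,0,0,0,0],
  ],
)

```text
time_s: 7.28
ee_pos: [618.9, 14.7, 215.1]
tcp_rot: [[-0.164, -0.35, 0.922], [-0.787, 0.61, 0.091], [-0.594, -0.711, -0.376]]
wrist_force: [-0.7, 0.0, 0.2]
grip_width: -0.4
grasp_force: 0.0
```

```bash
cat >> h.py <<'E'
def arc(a0,a1,N,r=75,x=6,lag=18,off=180,tilt=22):
    """finger along arc polar a0->a1, roll follows spoke angle"""
    s=manip.get_state(); S=(s["ee_pos"],s["tcp_rot"])
    for a in np.linspace(a0,a1,N+1)[1:]:
        t=np.radians(a); T=tgt([x,-r*np.sin(t),r*np.cos(t)],off+a-lag,tilt); rows(T,1,start=S); S=T
E
python3 - <<'E'
from st import *
arc(61,-9,24)
E
```

```text
t 7.28 q [-17.9  12.1 140.1 147.2  43.2  55.7] local [  6.4 -65.9  35.1] polar 62.0 r 74.6 F [-0.7  0.   0.2]
[1, -0.108, -0.043, -0.053, -0.028, -0.053, 0.007]
[1, -0.088, -0.023, -0.03, 0.0, 0.0, -0.486]
[1, -0.088, -0.023, -0.029, 0.0, -0.0, -0.486]
[1, -0.088, -0.023, -0.028, -0.0, -0.0, -0.486]
[1, -0.089, -0.023, -0.027, -0.0, 0.0, -0.486]
[1, -0.089, -0.023, -0.025, 0.0, -0.0, -0.486]
[1, -0.089, -0.023, -0.024, 0.0, -0.0, -0.486]
[1, -0.09, -0.023, -0.023, -0.0, -0.0, -0.486]
[1, -0.09, -0.023, -0.021, -0.0, -0.0, -0.486]
[1, -0.09, -0.024, -0.02, 0.0, 0.0, -0.486]
[1, -0.091, -0.024, -0.018, -0.0, 0.0, -0.486]
[1, -0.091, -0.024, -0.016, -0.0, -0.0, -0.486]
[1, -0.091, -0.024, -0.015, 0.0, 0.0, -0.486]
[1, -0.091, -0.025, -0.013, -0.0, -0.0, -0.486]
[1, -0.091, -0.025, -0.011, -0.0, -0.0, -0.486]
[1, -0.092, -0.025, -0.01, -0.0, 0.0, -0.486]
[1, -0.092, -0.026, -0.008, 0.0, -0.0, -0.486]
[1, -0.092, -0.026, -0.006, -0.0, -0.0, -0.486]
[1, -0.092, -0.026, -0.004, 0.0, 0.0, -0.486]
[1, -0.092, -0.027, -0.003, 0.0, 0.0, -0.486]
[1, -0.092, -0.027, -0.001, 0.0, 0.0, -0.486]
[1, -0.091, -0.027, 0.001, -0.0, -0.0, -0.486]
[1, -0.091, -0.028, 0.003, 0.0, -0.0, -0.486]
[1, -0.091, -0.028, 0.005, 0.0, -0.0, -0.486]
```

Emit:
arm_command(
  commands=[
    [1,-0.11,-0.04,-0.05,0,0,0],
    [1,-0.09,-0.02,-0.03,0,0,-0.49],
    [1,-0.09,-0.02,-0.03,0,0,-0.49],
    [1,-0.09,-0.02,-0.03,0,0,-0.49],
    [1,-0.09,-0.02,-0.03,0,0,-0.49],
    [1,-0.09,-0.02,-0.03,0,0,-0.49],
    [1,-0.09,-0.02,-0.02,0,0,-0.49],
    [1,-0.09,-0.02,-0.02,0,0,-0.49],
    [1,-0.09,-0.02,-0.02,0,0,-0.49],
    [1,-0.09,-0.02,-0.02,0,0,-0.49],
    [1,-0.09,-0.02,-0.02,0,0,-0.49],
    [1,-0.09,-0.02,-0.02,0,0,-0.49],
  ],
)

```text
time_s: 8.28
ee_pos: [613.3, 46.6, 246.1]
tcp_rot: [[0.044, -0.385, 0.922], [-0.992, 0.094, 0.087], [-0.12, -0.918, -0.378]]
wrist_force: [3.1, -4.2, -2.3]
grip_width: -0.0
grasp_force: 2.3
```

```bash
python3 - <<'E'
from st import *
arc(30,-9,13)
E
```

```text
t 8.28 q [-11.4   6.8 137.8 152.1  34.8  24.5] local [  4.2 -33.5  66.1] polar 26.9 r 74.1 F [ 3.1 -4.2 -2.3]
[1, 0.008, -0.036, 0.034, 0.017, -0.103, 0.216]
[1, -0.094, -0.025, -0.016, -0.0, 0.0, -0.5]
[1, -0.094, -0.025, -0.014, -0.0, -0.0, -0.5]
[1, -0.094, -0.025, -0.012, 0.0, -0.0, -0.5]
[1, -0.094, -0.026, -0.01, -0.0, -0.0, -0.5]
[1, -0.094, -0.026, -0.009, 0.0, 0.0, -0.5]
[1, -0.094, -0.027, -0.007, 0.0, 0.0, -0.5]
[1, -0.094, -0.027, -0.005, -0.0, -0.0, -0.5]
[1, -0.094, -0.027, -0.003, -0.0, 0.0, -0.5]
[1, -0.094, -0.028, -0.001, 0.0, 0.0, -0.5]
[1, -0.094, -0.028, 0.001, -0.0, -0.0, -0.5]
[1, -0.094, -0.028, 0.003, 0.0, -0.0, -0.5]
[1, -0.094, -0.029, 0.005, 0.0, 0.0, -0.5]
```

Contact is at about 5 N, as expected. I'll carry on to polar −9°.

Emit:
arm_command(
  commands=[
    [1,-0.09,-0.03,0.02,0,0,-0.5],
    [1,-0.09,-0.03,-0.01,0,0,-0.5],
    [1,-0.09,-0.03,-0.01,0,0,-0.5],
    [1,-0.09,-0.03,-0.01,0,0,-0.5],
    [1,-0.09,-0.03,-0.01,0,0,-0.5],
    [1,-0.09,-0.03,0,0,0,-0.5],
    [1,-0.09,-0.03,0,0,0,-0.5],
    [1,-0.09,-0.03,0,0,0,-0.5],
    [1,-0.09,-0.03,0,0,0,-0.5],
    [1,-0.09,-0.03,0,0,0,-0.5],
    [1,-0.09,-0.03,0.01,0,0,-0.5],
    [1,-0.09,-0.03,0.01,0,0,-0.5],
  ],
)

```text
time_s: 9.28
ee_pos: [612.0, 90.7, 253.4]
tcp_rot: [[0.261, -0.284, 0.922], [-0.858, -0.506, 0.087], [0.442, -0.814, -0.376]]
wrist_force: [2.2, -5.1, -1.2]
grip_width: 0.3
grasp_force: 2.4
```

```bash
python3 - <<'E'
from st import *
see("2")
E
```

```text
t 9.28 q [ -2.2   6.2 136.7 166.4  31.3 -19.7] local [ 7.5 10.5 73.4] polar -8.1 r 74.1 F [ 2.2 -5.1 -1.2]
scene (np.float64(-18.563316090448698), np.float64(0.7640891388152283), np.int64(300), np.float64(136.13907228947193), np.float64(0.7419143790534988), np.int64(75))
side (np.float64(-17.684794626167776), np.float64(0.6646195102576579), np.int64(123), np.float64(119.77186344940814), np.float64(0.7766341848077044), np.int64(61))
```

Emit:
arm_command(
  commands=[
    [1,0.2,0.03,0,0,0,0],
    [1,0,0,0,0,0,0],
    [1,0,0,-0.5,0,0,0],
    [1,0,0,-0.5,0,0,0],
    [1,0,0,-0.5,0,0,0],
    [1,0,0,-0.5,0,0,0],
    [1,0,0,0,0,0,0],
  ],
)

```text
time_s: 9.97
ee_pos: [537.6, 77.7, 286.3]
tcp_rot: [[0.263, -0.282, 0.923], [-0.858, -0.506, 0.09], [0.442, -0.815, -0.375]]
wrist_force: [-0.6, 0.4, 0.5]
grip_width: -0.0
grasp_force: 0.0
```

```bash
python3 - <<'E'
from st import *
see("3")
rows(tgt([-70,-67.5,64],224,22),12)
E
```

```text
t 9.97 q [ -7.1  -5.5 140.6 151.6  25.3  -7.2] local [-67.8   5.3 106.3] polar -2.9 r 106.5 F [-0.6  0.4  0.5]
scene (np.float64(-22.303769574275858), np.float64(0.9167600040988788), np.int64(212), np.float64(132.31020059951086), np.float64(0.7425329442377088), np.int64(69))
side (np.float64(-20.89781507237438), np.float64(0.9411373274100526), np.int64(141), np.float64(104.54832132215125), np.float64(0.8922943773503431), np.int64(53))
[1, 0.092, 0.147, 0.025, -0.001, -0.006, 1.004]
[1, 0.107, 0.137, 0.025, -0.001, -0.006, 1.004]
[1, 0.12, 0.125, 0.025, -0.001, -0.006, 1.004]
[1, 0.133, 0.111, 0.025, -0.001, -0.006, 1.004]
[1, 0.144, 0.097, 0.025, -0.001, -0.006, 1.004]
[1, 0.153, 0.081, 0.024, -0.001, -0.006, 1.004]
[1, 0.161, 0.065, 0.024, -0.001, -0.006, 1.004]
[1, 0.167, 0.047, 0.024, -0.001, -0.006, 1.004]
[1, 0.171, 0.03, 0.024, -0.001, -0.006, 1.004]
[1, 0.173, 0.012, 0.024, -0.001, -0.006, 1.004]
[1, 0.173, -0.007, 0.024, -0.001, -0.006, 1.004]
[1, 0.172, -0.025, 0.024, -0.001, -0.006, 1.004]
```

Emit:
arm_command(
  commands=[
    [1,0.09,0.15,0.03,0,0,1],
    [1,0.11,0.14,0.03,0,0,1],
    [1,0.12,0.13,0.02,0,0,1],
    [1,0.13,0.11,0.02,0,0,1],
    [1,0.14,0.1,0.02,0,0,1],
    [1,0.15,0.08,0.02,0,0,1],
    [1,0.16,0.07,0.02,0,0,1],
    [1,0.17,0.05,0.02,0,0,1],
    [1,0.17,0.03,0.02,0,0,1],
    [1,0.17,0.01,0.02,0,0,1],
    [1,0.17,-0.01,0.02,0,0,1],
    [1,0.17,-0.03,0.02,0,0,1],
  ],
)

```text
time_s: 11.07
ee_pos: [543.1, 4.5, 242.9]
tcp_rot: [[-0.189, -0.337, 0.922], [-0.743, 0.664, 0.09], [-0.642, -0.668, -0.376]]
wrist_force: [0.7, -0.8, -0.0]
grip_width: -0.1
grasp_force: 0.0
```

```bash
python3 - <<'E'
from st import *
rows(tgt([6,-67,33.5],222,22),6)
E
```

```text
t 11.07 q [-27.2   1.7 145.3 131.7  42.3  69.9] local [-70.  -68.1  62.9] polar 47.2 r 92.7 F [ 0.7 -0.8 -0. ]
[1, -0.009, 0.001, 0.34, -0.006, -0.01, -0.057]
[1, -0.008, 0.0, 0.34, -0.006, -0.01, -0.057]
[1, -0.008, 0.0, 0.34, -0.006, -0.01, -0.057]
[1, -0.008, 0.0, 0.34, -0.006, -0.01, -0.057]
[1, -0.007, -0.0, 0.34, -0.006, -0.01, -0.057]
[1, -0.007, -0.0, 0.34, -0.006, -0.01, -0.057]
```

Emit:
arm_command(
  commands=[
    [1,-0.01,0,0.34,0,0,0],
    [1,-0.01,0,0.34,0,0,0],
    [1,-0.01,0,0.34,0,0,0],
    [1,-0.01,0,0.34,0,0,0],
    [1,0,0,0.34,0,0,0],
    [1,0,0,0.34,0,0,0],
    [1,0,0,0,0,0,0],
    [1,0,0,0,0,0,0],
  ],
)

```text
time_s: 11.73
ee_pos: [618.5, 13.8, 212.6]
tcp_rot: [[-0.188, -0.34, 0.922], [-0.746, 0.66, 0.091], [-0.639, -0.67, -0.377]]
wrist_force: [0.8, -0.2, -0.5]
grip_width: 0.0
grasp_force: 0.0
```

Emit:
arm_command(
  commands=[
    [1,-0.1,-0.03,-0.04,0,0,-0.49],
    [1,-0.09,-0.02,-0.03,0,0,-0.49],
    [1,-0.09,-0.02,-0.03,0,0,-0.49],
    [1,-0.09,-0.02,-0.03,0,0,-0.49],
    [1,-0.09,-0.02,-0.03,0,0,-0.49],
    [1,-0.09,-0.02,-0.02,0,0,-0.49],
    [1,-0.09,-0.02,-0.02,0,0,-0.49],
    [1,-0.09,-0.02,-0.02,0,0,-0.49],
    [1,-0.09,-0.02,-0.02,0,0,-0.49],
    [1,-0.09,-0.02,-0.02,0,0,-0.49],
    [1,-0.09,-0.02,-0.01,0,0,-0.49],
    [1,-0.09,-0.02,-0.01,0,0,-0.49],
  ],
)

```text
time_s: 12.73
ee_pos: [614.1, 45.2, 243.9]
tcp_rot: [[0.039, -0.386, 0.922], [-0.99, 0.107, 0.086], [-0.132, -0.916, -0.378]]
wrist_force: [-0.5, -5.4, -0.7]
grip_width: 0.1
grasp_force: 2.6
```

```bash
python3 - <<'E'
from st import *
E
```

```text
t 12.73 q [-11.6   7.2 138.  152.1  35.3  25. ] local [  4.9 -35.   63.9] polar 28.7 r 72.8 F [-0.5 -5.4 -0.7]
```

Emit:
arm_command(
  commands=[
    [1,-0.09,-0.04,0,0,0,-0.5],
    [1,-0.09,-0.03,-0.01,0,0,-0.5],
    [1,-0.09,-0.03,-0.01,0,0,-0.5],
    [1,-0.09,-0.03,-0.01,0,0,-0.5],
    [1,-0.09,-0.03,-0.01,0,0,-0.5],
    [1,-0.09,-0.03,0,0,0,-0.5],
    [1,-0.09,-0.03,0,0,0,-0.5],
    [1,-0.09,-0.03,0,0,0,-0.5],
    [1,-0.09,-0.03,0,0,0,-0.5],
    [1,-0.09,-0.03,0,0,0,-0.5],
    [1,-0.09,-0.03,0,0,0,-0.5],
    [1,-0.09,-0.03,0,0,0,-0.5],
  ],
)

```text
time_s: 13.73
ee_pos: [612.0, 89.3, 252.6]
tcp_rot: [[0.258, -0.288, 0.922], [-0.864, -0.495, 0.087], [0.432, -0.82, -0.377]]
wrist_force: [2.9, -4.6, -1.9]
grip_width: -0.1
grasp_force: 2.5
```

Emit:
arm_command(
  commands=[
    [1,0.2,0.03,0,0,0,0],
    [1,0,0,0,0,0,0],
    [1,0,0,-0.5,0,0,0],
    [1,0,0,-0.5,0,0,0],
    [1,0,0,-0.5,0,0,0],
    [1,0,0,-0.5,0,0,0],
    [1,0,0,0,0,0,0],
  ],
)

```text
time_s: 14.32
ee_pos: [536.8, 76.1, 285.6]
tcp_rot: [[0.26, -0.286, 0.922], [-0.864, -0.496, 0.089], [0.432, -0.82, -0.376]]
wrist_force: [0.9, -0.2, -0.4]
grip_width: -0.3
grasp_force: 0.0
```

```bash
python3 - <<'E'
from st import *
see("4")
for n in BOX:
    Q=loc(p,pts(n,np.load(f"pics/{n}4.npz")["d"])); r=np.hypot(Q[:,1],Q[:,2]); k=(r>130)&(r<158)&(abs(Q[:,0]-12)<12)&(Q[:,2]>30)
    a=np.degrees(np.arctan2(-Q[k,1],Q[k,2])); print("stem",n,k.sum(),np.median(a) if k.any() else None)
E
```

```text
t 14.32 q [ -7.5  -5.6 140.7 150.8  25.4  -6. ] local [-68.8   3.8 105.6] polar -2.1 r 105.6 F [ 0.9 -0.2 -0.4]
scene (np.float64(-21.259333221906893), np.float64(0.9087894871646828), np.int64(221), np.float64(70.5167711709689), np.float64(0.4086170951960262), np.int64(87))
side (np.float64(-20.06813656885919), np.float64(0.9296215633729721), np.int64(143), np.float64(46.64889203081686), np.float64(0.7055424486241273), np.int64(59))
stem scene 50 37.081049518813316
stem side 44 38.04126468298967
```

Emit:
arm_command(
  commands=[
    [1,0.09,0.15,0.03,0,0,1],
    [1,0.11,0.14,0.03,0,0,1],
    [1,0.12,0.13,0.02,0,0,1],
    [1,0.13,0.11,0.02,0,0,1],
    [1,0.14,0.1,0.02,0,0,1],
    [1,0.15,0.08,0.02,0,0,1],
    [1,0.16,0.07,0.02,0,0,1],
    [1,0.17,0.05,0.02,0,0,1],
    [1,0.17,0.03,0.02,0,0,1],
    [1,0.17,0.01,0.02,0,0,1],
    [1,0.17,-0.01,0.02,0,0,1],
    [1,0.15,-0.03,0.02,0,0,0.8],
  ],
)

```text
time_s: 15.42
ee_pos: [542.0, 4.0, 242.0]
tcp_rot: [[-0.187, -0.339, 0.922], [-0.748, 0.657, 0.09], [-0.636, -0.673, -0.377]]
wrist_force: [-0.4, -0.1, -0.6]
grip_width: 0.0
grasp_force: 0.0
```

```bash
python3 - <<'E'
from st import *
rows(tgt([6,-67,34],222,22),6)
E
```

```text
t 15.42 q [-27.5   1.7 145.5 131.7  42.6  69.2] local [-71.2 -68.4  62. ] polar 47.8 r 92.3 F [-0.4 -0.1 -0.6]
[1, -0.015, -0.004, 0.342, -0.005, -0.011, -0.043]
[1, -0.015, -0.004, 0.342, -0.005, -0.011, -0.043]
[1, -0.014, -0.004, 0.342, -0.005, -0.011, -0.043]
[1, -0.014, -0.004, 0.342, -0.005, -0.011, -0.043]
[1, -0.013, -0.005, 0.342, -0.005, -0.011, -0.043]
[1, -0.013, -0.005, 0.342, -0.005, -0.011, -0.043]
```

Emit:
arm_command(
  commands=[
    [1,-0.01,0,0.34,0,0,0],
    [1,-0.01,0,0.34,0,0,0],
    [1,-0.01,-0.01,0.34,0,0,0],
    [1,-0.01,-0.01,0.34,0,0,0],
    [1,-0.01,0,0.34,0,0,0],
    [1,-0.01,0,0.34,0,0,0],
    [1,0,0,0,0,0,0],
    [1,0,0,0,0,0,0],
  ],
)

```text
time_s: 16.08
ee_pos: [617.7, 13.5, 212.9]
tcp_rot: [[-0.185, -0.341, 0.922], [-0.752, 0.653, 0.091], [-0.633, -0.676, -0.377]]
wrist_force: [-0.1, 0.4, -0.4]
grip_width: -0.2
grasp_force: 0.0
```

Emit:
arm_command(
  commands=[
    [1,-0.1,-0.03,-0.04,0,0,-0.49],
    [1,-0.09,-0.02,-0.03,0,0,-0.49],
    [1,-0.09,-0.02,-0.03,0,0,-0.49],
    [1,-0.09,-0.02,-0.03,0,0,-0.49],
    [1,-0.09,-0.02,-0.03,0,0,-0.49],
    [1,-0.09,-0.02,-0.02,0,0,-0.49],
    [1,-0.09,-0.02,-0.02,0,0,-0.49],
    [1,-0.09,-0.02,-0.02,0,0,-0.49],
    [1,-0.09,-0.02,-0.02,0,0,-0.49],
    [1,-0.09,-0.02,-0.02,0,0,-0.49],
    [1,-0.09,-0.02,-0.01,0,0,-0.49],
    [1,-0.09,-0.02,-0.01,0,0,-0.49],
  ],
)

```text
time_s: 17.08
ee_pos: [613.4, 45.3, 244.0]
tcp_rot: [[0.042, -0.385, 0.922], [-0.991, 0.099, 0.086], [-0.125, -0.918, -0.377]]
wrist_force: [-0.0, -6.2, -0.0]
grip_width: 0.4
grasp_force: 2.4
```

Emit:
arm_command(
  commands=[
    [1,-0.09,-0.03,-0.01,0,0,-0.5],
    [1,-0.09,-0.03,-0.01,0,0,-0.5],
    [1,-0.05,-0.02,-0.01,0,0,-0.3],
    [1,0,0,0,0,0,0],
  ],
)

```text
time_s: 17.42
ee_pos: [612.7, 55.0, 248.2]
tcp_rot: [[0.095, -0.376, 0.922], [-0.995, -0.036, 0.088], [-0.0, -0.926, -0.377]]
wrist_force: [0.7, -4.4, -0.8]
grip_width: 0.2
grasp_force: 1.7
```

```bash
cat >> st.py <<'E'
def stem(tag):
    # stem axis from colour picture: predicted pixel angle compare via depth cloud too
    for n in BOX:
        d=np.load(f"pics/{n}{tag}.npz")["d"]; W=cloud(n,d); Q=loc(p,W.reshape(-1,3)); r=np.hypot(Q[:,1],Q[:,2]); k=(d.ravel()>0)&(r>130)&(r<163)&(abs(Q[:,0]-12)<14)&(Q[:,2]>60)
        a=np.degrees(np.arctan2(-Q[k,1],Q[k,2])); print("stem",n,k.sum(),np.median(a) if k.any() else None,Q[k].mean(0) if k.any() else None)
E
python3 - <<'E'
from st import *
see("5"); stem("5")
E
```

```text
t 17.42 q [ -9.7   6.5 137.7 154.2  34.   16. ] local [  4.5 -25.1  68.2] polar 20.2 r 72.6 F [ 0.7 -4.4 -0.8]
scene (np.float64(6.875394504837315), np.float64(0.7867727985956042), np.int64(342), np.float64(8.755077700321307), np.float64(0.4028529953040443), np.int64(90))
side (np.float64(6.685871384207503), np.float64(0.6849862952853927), np.int64(120), np.float64(9.485352213540903), np.float64(0.5115001727141578), np.int64(65))
stem scene 66 4.557306757963191 [ 16.74623297 -11.99842728 145.30503168]
stem side 57 5.793865335496774 [  8.53748739 -14.50115552 143.90908505]
```

The stem reads about +5°, so I'll push another 4.5°, back off and measure accurately.

Emit:
arm_command(
  commands=[
    [1,-0.05,-0.02,0,0,0,-0.25],
    [1,-0.05,-0.01,0,0,0,-0.25],
    [1,-0.05,-0.01,0,0,0,-0.25],
    [1,0,0,0,0,0,0],
    [1,0,0,0,0,0,0],
  ],
)

```text
time_s: 17.93
ee_pos: [613.0, 61.5, 249.8]
tcp_rot: [[0.125, -0.366, 0.922], [-0.99, -0.113, 0.089], [0.071, -0.924, -0.376]]
wrist_force: [-2.0, -2.7, 0.3]
grip_width: 0.1
grasp_force: 1.8
```

Emit:
arm_command(
  commands=[
    [1,0.2,0.03,0,0,0,0],
    [1,0,0,0,0,0,0],
    [1,0,0,-0.5,0,0,0],
    [1,0,0,-0.5,0,0,0],
    [1,0,0,-0.5,0,0,0],
    [1,0,0,-0.5,0,0,0],
    [1,0,0,0,0,0,0],
  ],
)

```text
time_s: 18.52
ee_pos: [537.6, 47.3, 280.1]
tcp_rot: [[0.127, -0.364, 0.923], [-0.989, -0.116, 0.09], [0.074, -0.924, -0.375]]
wrist_force: [0.1, 0.4, 0.8]
grip_width: -0.0
grasp_force: 0.0
```

```bash
python3 - <<'E'
from st import *
see("6"); stem("6")
out=[]
for n in BOX:
    im=cv2.imread(f"pics/{n}6.png"); H=hubR(p)
    base=proj(n,[H@[12,0,145]+[p[0],p[1],180]])[0]
    u,v=base.astype(int); x0,y0=u-25,v-25
    c=cv2.resize(im[y0:y0+50,x0:x0+50],None,fx=8,fy=8,interpolation=cv2.INTER_NEAREST)
    for a,col in ((0,(0,0,255)),(3,(0,255,0)),(-3,(255,0,0))):
        t=np.radians(a); q=(proj(n,[H@[12,-r*np.sin(t),r*np.cos(t)]+[p[0],p[1],180] for r in (126,160)])-[x0,y0]+.5)*8
        cv2.line(c,*[tuple(int(w) for w in z) for z in q],col,1)
    out.append(c)
cv2.imwrite("pics/v2.png",np.hstack(out))
E
```

```text
t 18.52 q [-16.   -5.1 141.7 137.1  30.1  25.8] local [-71.  -24.9 100.1] polar 14.0 r 103.2 F [0.1 0.4 0.8]
scene (np.float64(-0.2341975951676151), np.float64(0.9046366288991059), np.int64(269), np.float64(-0.4208663836461279), np.float64(0.4652852123680131), np.int64(86))
side (np.float64(0.4106987463818204), np.float64(0.9248672691574625), np.int64(144), np.float64(0.39097587349731744), np.float64(0.58151433989984), np.int64(62))
stem scene 68 -0.2951545530986372 [ 17.18614474   0.4835     145.52467697]
stem side 57 0.8907216332404071 [  9.21624612  -3.30820239 144.3923714 ]
```

View pics/v2.png

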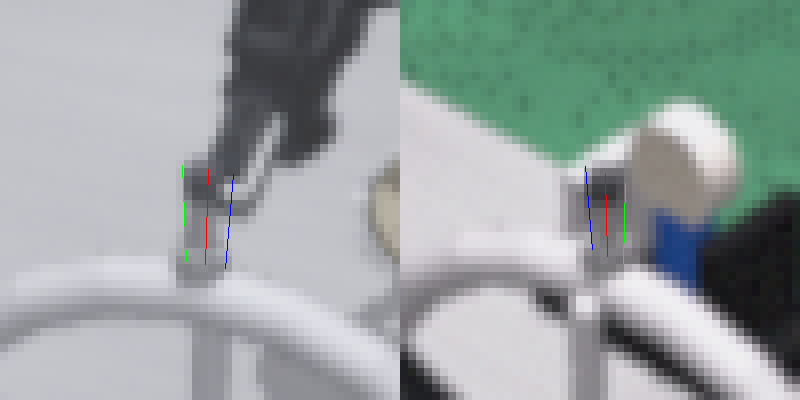

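In both views the stem lines up with the vertical model line to within about 1° (cap at about (198,178) in the left crop and (605,185) in the right one). The fingertip is clear and the wheel is still, so I'll hand it in.

```bash
python3 -c "
from station import manip
print(manip.job_done())"
```

```text
the job is handed in; nothing more can be done
None
```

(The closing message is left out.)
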